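# Present a mini cake in the serving tongs

## Task

Pick up the serving tongs from the counter, close them on the round mini cake on the serving board, and carry it in the tongs to the open favour box. Finish while holding: keep the cake still, upright and gripped in the tongs, over the middle of the box and well clear above its rim; do not let go of anything. The cake is touched only by the tongs, never by your fingers, and the other cakes, the box and everything else on the counter stay where they are.

Things in the scene. Friction and masses are not known exactly. Their poses are not given: they have to be found in the camera images.
- tongs: Steel spring tongs lying flat on the counter, 198 mm long, 22 mm high (arms are upright bands), 80 g. Origin: at their underside, midway between the two grey thumb pads; +x points to the tips, z up. Hinge 85 mm behind the origin, middle of the tip pads 95 mm ahead.
- tongs_pads (a point): Point midway between the thumb pads, 11 mm above the tongs' underside: pinch the pads here from above, across the tongs' y. Each pad is 34 mm long (x), 28 mm high. Width over the pads: 58 mm open, 46.6 mm when the tips touch the 38 mm cake, about 30 mm shut. Squeezed to 53 mm the tongs can be carried, still open.
- tongs_tips (a point): Point midway between the two tip pads, 11 mm above the tongs' underside. The tip pads are 30 mm long, 22 mm high; the gap between them is 62 mm open (72 mm over the outer faces), 51 mm when the thumb pads are squeezed to 53 mm.
- tongs_left (a joint): Closing angle of the left arm (the right mirrors it): 0 open, 0.067 rad closed on the round cake, 0.165 shut on nothing. Sprung open: about 5 N on each thumb pad starts to close the tongs, about 7 N brings them to the cake; of any further grip 0.47 presses on the cake (24 N on the pads is good).
- round_cake: The round mini cake: an upright brown cylinder with cream icing on top, 38 mm across, 32 mm high, about 30 g, firm. Stands on the serving board in one of three places. Origin: centre of its underside, z up.
- round_cake_mid (a point): Centre of the round cake, 16 mm above its underside.
- board: Fixed dark wooden serving board, 120 mm (own x) by 250 mm (own y), 20 mm high. Origin: centre of its underside. The three cakes stand in a row on it, along its own y, 85 mm apart, in any order.
- square_cake: Square mini cake, same brown and icing, 36 x 36 x 32 mm, on the board; leave it. Origin: centre of its underside.
- finger_cake: Finger-shaped mini cake, same brown and icing, 66 mm (along the board's x) x 26 x 32 mm, on the board; leave it. Origin: centre of its underside.
- favour_box: Open kraft favour box fixed to the counter, 100 x 100 mm, 50 mm high, walls 4 mm. Origin: centre of its underside.
- box_mouth (a point): Middle of the favour box's open mouth, at rim height (50 mm above the counter).
- ribbon_spool: Ribbon spool lying flat, 64 mm across, 28 mm high, with a 24 mm hole; bystander, leave it. Origin: centre of its underside.
- paper_cups: Stack of paper cups upside down, 74 mm across at the foot, 100 mm high; bystander, leave it. Origin: centre of its underside.
- candle: Short sage-green candle, 44 mm across, 28 mm high; bystander, leave it. Origin: centre of its underside.
- jar: Clear jar with wooden cap, 68 mm across, 110 mm high; bystander, leave it. Origin: centre of its underside.
- party_hat: Gold cone party hat, 70 mm across, 123 mm high; bystander, leave it. Origin: centre of its underside.
- napkins: Pack of napkins, 120 x 120 x 30 mm; bystander, leave it. Origin: centre of its underside.
- plates: Stack of party plates, 176 mm across, 30 mm high; bystander, leave it. Origin: centre of its underside.

How it is judged:
By the outcome, as a careful person would: the job done as asked, in the order asked, and still so for the second after the job is handed in, while the arm keeps its last pose, push and grip.
It also fails if it takes over 43 s, if anything falls off the work surface, if the arm or the gripper's body presses on something with over 40 N, if the wrist force passes 120 N, or if a joint passes its speed limit or range.

## Robot

A 6-joint arm with a two-finger parallel gripper is mounted at the origin on the work surface. World frame = base frame: x ahead of the robot, y to its left, z up, the work surface at z = 0. Lengths are in mm, angles in rad, forces in N, time in s.
With the tool pointing down it reaches from about 350 to 875 mm from the base axis. Payload 4.2 kg.
Tool frame: the origin (TCP) lies midway between the tips of the shut fingers; the grasp point (between the pads) lies 19 mm behind it (arm.tcp_to_grasp is the distance from the TCP to the grasp point, in mm); z points along the fingers, y is the line along which they close (so a half turn about z gives the same grasp; the last joint's range is limited). The gripper opens to 85 mm and grips with 20 to 120 N. Pads are 22 mm wide; open, the fingers measure 114 mm over their backs; the gripper's body (76 mm by 85 mm) begins 54 mm behind the grasp point. The pads swing forward as they close: fully open they stand 13 mm farther back than shut.
Start: joints at [1.595, 0.385, 0.008, 0, -1.194, -0.259], TCP at [145.374, 607.837, 231.312] pointing down, gripper open.
Joint ranges: [-3.14, 3.14], [-1.21, 2.06], [-1.07, 1.41], [-3.16, 2.05], [-2.99, -0.16], [-3.1, 3.1]. Speed limits (rad/s): [2.79, 2.79, 3.14, 3.14, 3.14, 3.14].

## Interface

Orientations are given as a unit quaternion [x, y, z, w].
In Python, from bench import arm gives the robot as it stands.
- The arm moves only by the tool arm_command, never from a script. Its argument "rows" is a list of rows, each a list of 2 entries, a list of its own where there are three numbers: the shift along the tool's x, y, z as a fraction of full scale, then the turn, a rotation vector about the tool's x, y, z as a fraction of full scale. In form: [[[x, y, z], [wx, wy, wz]], ...]. A call has 1 to 5 rows; each row is the pose to reach, as a shift and turn from the pose commanded when the call began, along the tool's axes at that moment, turning the shorter way round; what a row does not reach only later rows make up. Full scale, the value 1, is 0.25 m for a shift and 180 degrees for a turn. A row lasts 1/10 s, in which the tool goes at most 50 mm and 8.59 degrees, less where a joint would pass 70% of its speed; a pose out of reach is approached as far as the arm can. A call with a number of a shift or a turn outside -1 to 1 is refused whole. A call with a gripper value outside its range is refused whole. "grip" is the opening, from 0 (shut) to 1 (fully open), set as the call begins (left out, the last holds). The fingers move at their own pace and stop on an object; the grip force is fixed at half the most. Time passes only in rows, so rows that repeat a pose let the fingers close. It gives the time, the measured TCP pose, the force, the opening and the grip force at its end, in the units of the state.
- arm.read_state(): the state, without advancing time (a new reading comes with each control period).
- arm.get_image(name): name is "side" or "top"; returns (picture, depth): 420x560x3 uint8, blue, green, red; 420x560 float32, mm along the optical axis (not along the pixel's ray), 0 where there is no reading.
- arm.camera_info(name): a dict with "fx", "fy", "cx", "cy" (pixels), "extrinsics" (4x4, takes a point from camera to world coordinates). Camera axes: x right, y down, z forward; pixel columns grow to the right and rows downward; lengths in mm; the calibration is good to about 2 mm. A picture is of the moment at which its call begins. camera_info takes no time and is no camera call.
- arm.job_done(): hands the job in; it is judged then, once.
Trained networks look in the newest picture that a camera, given by its name, has taken for a name from the list of things; names that differ only in an ending like _2 or _b are one class to them, and where a whole thing is asked for, a point or a joint stands for the part that bears it (a point fixed in the world has none). Each returns a list of dicts, best first, with "score" (0 to 1); they miss things now and then, are a little off and sometimes report something else, mostly with a low value. They report only what shows in the picture. A call takes as long as a camera call.
- arm.spot_in(camera, query): "position" ([column, row] in pixels, amid what is visible of it).
The state is a dict: "clock": time; "joints": joint angles; "joint_vel": joint speeds; "joint_efforts": joint torques, N m; "position": TCP position; "ee_rot": TCP orientation; "contact_force": force on the tool from outside, world axes, zero at the start; "wrist_torque": the same for the moment, N m; "gripper_width": finger opening in mm; "grasp_force": force on a finger pad.
Only numpy, scipy, OpenCV 4.12 (cv2) and the standard library are available. Lean on these libraries where they do the work, as an engineer would, in place of code of your own. Each camera call takes 0.05 s, during which the arm holds its last target. There are 200 camera calls.

## Working session

There is one attempt and no reset: what is moved stays moved. The work goes in short steps, Python scripts to look and compute and a tool call to move; the robot and the scene stay as the last step left them, time stands still between calls to the robot, and variables do not carry over. Pictures are saved under pics/ and viewed, at most 12 in all, crops included, and the job is handed in when it is done.

Besides the shell and the picture viewer there is one more tool, called after ">>>" as name([rows], argument=value, ...), one row to a line, values as JSON. arm_command: Moves the arm, as the interface text tells. Shift numbers are shares of 0.25 m and turn numbers shares of 180 degrees, none past 1 either way. Its arguments: {"type":"object","properties":{"rows":{"type":"array","items":{"type":"array"}},"grip":{"type":"number"}},"required":["rows"]}

```bash
mkdir -p pics; cat > h.py <<'E'
from bench import arm
import numpy as np, cv2
from scipy.spatial.transform import Rotation as R
def world(cam,depth):
    i=arm.camera_info(cam);v,u=np.indices(depth.shape)
    P=np.stack([(u-i['cx'])/i['fx']*depth,(v-i['cy'])/i['fy']*depth,depth],-1)
    E=np.array(i['extrinsics']);return P@E[:3,:3].T+E[:3,3]
E
python3 - <<'E'
from h import *
for c in ['top','side']:
    im,d=arm.get_image(c);cv2.imwrite(f'pics/{c}0.png',im);np.save(f'{c}0.npy',d)
    W=world(c,d);print(c,np.round(arm.camera_info(c)['extrinsics'],2).tolist())
    for q in ['tongs','tongs_pads','tongs_tips','round_cake','square_cake','finger_cake','favour_box','board']:
        for r in arm.spot_in(c,q)[:2]:
            u,v=[int(round(x)) for x in r['position']]
            print(q,round(r['score'],2),u,v,W[min(v,419),min(u,559)].round())
print(arm.read_state())
E
```

```text
top [[-0.03, -1.0, 0.09, 467.79], [-1.0, 0.03, 0.02, 75.0], [-0.02, -0.09, -1.0, 1424.49], [0.0, 0.0, 0.0, 1.0]]
tongs 0.65 412 255 [ 480. -258.    1.]
tongs_pads 0.89 411 260 [ 466. -251.   20.]
tongs_pads 0.73 410 256 [ 477. -246.   28.]
tongs_tips 0.55 411 255 [ 480. -250.   25.]
tongs_tips 0.5 256 210 [610. 163.  48.]
round_cake 0.59 290 218 [586.  73.  50.]
square_cake 0.45 257 210 [610. 160.  50.]
finger_cake 0.57 227 208 [617. 240.  53.]
favour_box 0.71 350 223 [572. -92.   3.]
board 0.9 263 214 [601. 146.  32.]
board 0.49 413 262 [ 461. -261.   -1.]
side [[0.7, -0.48, 0.53, 153.92], [-0.72, -0.45, 0.53, -356.41], [-0.01, -0.75, -0.66, 611.38], [0.0, 0.0, 0.0, 1.0]]
tongs 0.72 381 384 [ 457. -276.   -1.]
tongs 0.62 184 161 [586. 434.  31.]
tongs_pads 0.57 386 384 [ 451. -284.   21.]
tongs_tips 0.62 382 384 [ 457. -277.    1.]
tongs_tips 0.58 278 219 [580.  72.  53.]
round_cake 0.74 277 225 [572.  68.  43.]
square_cake 0.69 259 198 [599. 152.  55.]
finger_cake 0.55 241 182 [616. 234.  48.]
favour_box 0.79 336 270 [587. -84.   6.]
favour_box 0.46 384 383 [ 461. -278.   -0.]
board 0.9 265 218 [585. 120.  22.]
{'clock': 0.9, 'joints': array([ 1.59461328e+00,  3.84697452e-01,  7.87691271e-03, -5.59679315e-05,
       -1.19398889e+00, -2.58605475e-01]), 'joint_vel': array([-6.41459024e-05, -6.80455978e-04, -9.70243429e-04, -5.49854755e-04,
       -4.44661586e-04,  1.85490012e-03]), 'joint_efforts': array([-6.57367400e-04, -3.92076159e+01,  1.88619465e+01,  4.19059575e+00,
       -3.41213527e-04, -2.22450964e-06]), 'position': array([145.35048892, 607.82782588, 231.29624539]), 'ee_rot': array([ 9.93115998e-01, -1.17135027e-01, -2.48399121e-05,  1.01461675e-05]), 'contact_force': array([-0.15362788, -0.14896048,  0.28375756]), 'wrist_torque': array([-0.00458137, -0.02293612,  0.0379796 ]), 'grasp_force': 0.0, 'gripper_width': 85.28663383601226}
```

View pics/top0.png

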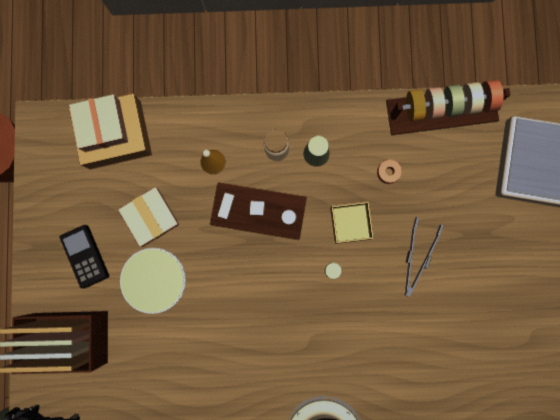

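View pics/side0.png

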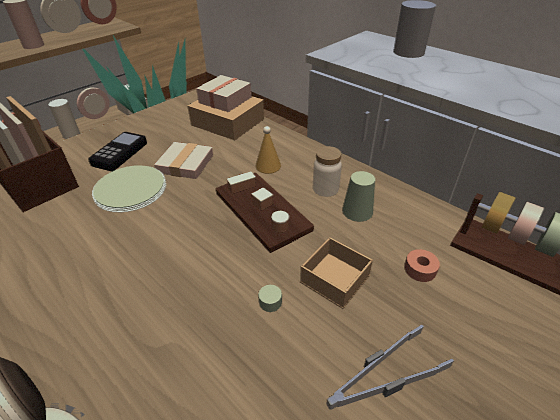

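The top view shows the tongs with the hinge at about (409,292) and the tips at (416,220) and (440,227). The round cake is at (289,217), at the box end of the board, and the box is at (352,223). The side view agrees: round cake at (280,217), box at (336,270), tongs hinge at (335,400). Next I'll fit positions from both depth maps.

```bash
cat > fit.py <<'E'
from h import *
def cloud(c,d,lo,hi):
    W=world(c,d);m=(d>0)&np.all((W>lo)&(W<hi),-1);return W[m]
D={c:np.load(c+'0.npy') for c in ['top','side']}
for c,d in D.items():
    print('==',c)
    g=cloud(c,d,[430,-60,-20],[520,40,10]);print('counter z',np.median(g[:,2]).round(1))
    for n,lo,hi in [('round',[540,40,44],[620,105,70]),('square',[560,125,44],[650,190,70]),('finger',[560,205,44],[680,270,70]),('boxrim',[490,-180,40],[680,-20,65]),('board',[480,0,14],[720,300,30]),('candle',[400,-80,20],[500,0,45]),
      ('spool',[650,-260,20],[800,-140,45])]:
        p=cloud(c,d,lo,hi)
        (cx,cy),(w,h),a=cv2.minAreaRect(p[:,:2].astype(np.float32))
        print(n,len(p),'med',np.median(p,0).round(1),'rect',round(cx,1),round(cy,1),round(w,1),round(h,1),round(a,1))
    p=cloud(c,d,[340,-360,6],[650,-160,45]);print('tongs',len(p))
    np.save(c+'_t.npy',p)
    for lo in range(340,650,20):
        q=p[(p[:,0]>=lo)&(p[:,0]<lo+20)]
        if len(q):
            k=q[np.argsort(q[:,1])];s=np.split(k,np.where(np.diff(k[:,1])>12)[0]+1)
            print(lo,[(len(t),t.mean(0).round(0).tolist()) for t in s])
E
python3 fit.py
python3 - <<'E'
import cv2
a=cv2.imread('pics/top0.png')[205:305,380:460];b=cv2.imread('pics/side0.png')[310:420,310:470]
a=cv2.resize(a,(400,500),interpolation=cv2.INTER_CUBIC);b=cv2.resize(b,(400,275),interpolation=cv2.INTER_CUBIC)
b=cv2.copyMakeBorder(b,0,225,0,0,0);cv2.imwrite('pics/t1.png',cv2.hconcat([a,b]))
E
```

```text
== top
counter z -0.6
round 160 med [588.7  77.7  51.4] rect 588.7 77.4 36.3 36.3 16.8
square 184 med [615.3 162.6  52.1] rect 615.4 162.4 36.7 35.6 83.3
finger 247 med [623.3 245.3  51.3] rect 624.0 245.2 26.6 66.4 72.3
boxrim 251 med [575.2 -96.5  48.7] rect 571.1 -92.4 100.0 101.2 5.3
board 3203 med [610.1 155.3  19.6] rect 624.3 166.2 264.6 143.1 79.0
candle 205 med [442.6 -38.4  27.5] rect 443.5 -37.8 41.0 40.2 88.5
spool 372 med [ 709.6 -201.    27.3] rect 710.2 -201.5 61.7 63.0 43.6
tongs 617
340 [(2, [354.0, -359.0, 7.0]), (2, [358.0, -314.0, 7.0]), (1, [351.0, -221.0, 7.0]), (1, [360.0, -195.0, 7.0]), (1, [352.0, -167.0, 6.0])]
360 [(2, [364.0, -358.0, 6.0]), (1, [362.0, -340.0, 7.0]), (1, [362.0, -321.0, 9.0]), (1, [379.0, -304.0, 6.0]), (1, [366.0, -281.0, 7.0]), (21, [375.0, -236.0, 18.0]), (1, [370.0, -206.0, 7.0])]
380 [(2, [395.0, -294.0, 6.0]), (55, [390.0, -242.0, 19.0]), (2, [385.0, -216.0, 8.0]), (1, [395.0, -180.0, 7.0])]
400 [(1, [407.0, -346.0, 6.0]), (1, [419.0, -303.0, 7.0]), (1, [419.0, -289.0, 6.0]), (41, [411.0, -252.0, 18.0]), (1, [418.0, -216.0, 6.0])]
42
[... 1938 characters left out ...]
 6.8
spool 644 med [ 705.  -205.    28.2] rect 708.5 -203.5 63.5 63.1 66.8
tongs 1755
360 [(110, [374.0, -240.0, 18.0])]
380 [(191, [389.0, -247.0, 20.0])]
400 [(164, [410.0, -254.0, 18.0])]
420 [(93, [430.0, -274.0, 18.0]), (63, [430.0, -245.0, 18.0])]
440 [(188, [449.0, -290.0, 21.0]), (90, [452.0, -246.0, 19.0])]
460 [(86, [468.0, -299.0, 23.0]), (131, [470.0, -248.0, 24.0])]
480 [(89, [490.0, -308.0, 17.0]), (79, [488.0, -253.0, 22.0])]
500 [(86, [510.0, -318.0, 18.0]), (58, [510.0, -258.0, 18.0])]
520 [(75, [530.0, -328.0, 18.0]), (52, [530.0, -261.0, 19.0])]
540 [(71, [549.0, -336.0, 18.0]), (65, [551.0, -266.0, 17.0])]
560 [(61, [570.0, -272.0, 19.0])]
580 [(3, [581.0, -275.0, 18.0])]
```

View pics/t1.png

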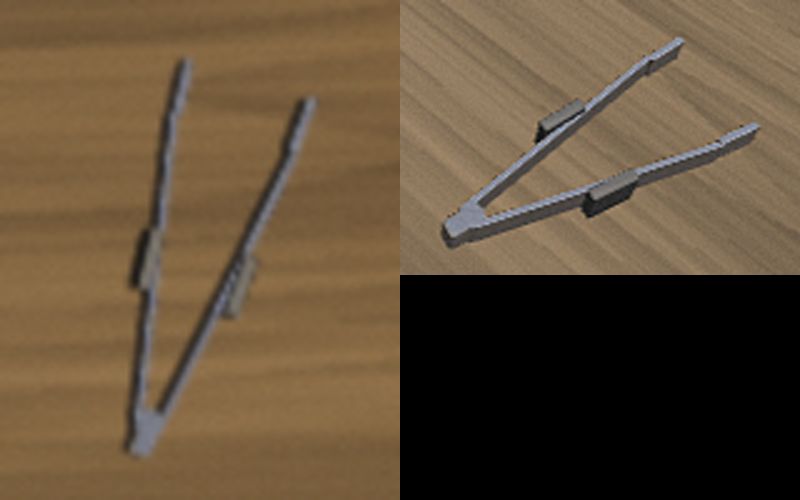

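```bash
cat > tfit.py <<'E'
from h import *
from scipy.optimize import least_squares
def fit(p,x0=(470,-275,np.deg2rad(-18))):
    p=p[p[:,2]>12]
    loc=lambda q,p:(p[:,:2]-q[:2])@np.array([[np.cos(q[2]),-np.sin(q[2])],[np.sin(q[2]),np.cos(q[2])]])
    q=np.array([*x0,17.,.17])
    for _ in range(4):
        l=loc(q,p);s=p[(np.abs(l[:,0])<125)&(np.abs(l[:,1])<45)]
        a0=q[:2].copy();ax=np.array([np.cos(q[2]),np.sin(q[2])]);n=np.array([-ax[1],ax[0]])
        def f(v):
            l=loc([*(a0+n*v[0]),v[1]],s);k=np.abs(l[:,0])>20
            return np.where(k,np.abs(l[:,1])-(v[2]+v[3]*np.clip(l[:,0],-80,95)),0)
        r=least_squares(f,[0,q[2],q[3],q[4]],loss='soft_l1',f_scale=1.5)
        q[:2]=a0+n*r.x[0];q[2:]=r.x[1:]
        l=loc(q,s);e=np.percentile(l[:,0],[.3,99.7]);ax=np.array([np.cos(q[2]),np.sin(q[2])])
        q[:2]+=ax*(e.mean()-11)
    l=loc(q,s);k=np.abs(l[:,0])<14
    print('pose',q[:2].round(1),np.rad2deg(q[2]).round(2),'a,b',q[3:].round(2),'len',(e[1]-e[0]).round(1),'rms',np.sqrt(np.mean(r.fun**2)).round(2),
      'pads x', [np.percentile(l[(l[:,2] if 0 else s[:,2])>22.5][:,0],[2,98]).round(1).tolist()],'y over pads',np.percentile(l[k][:,1],[1,99]).round(1),'z',np.percentile(s[:,2],[50,98]).round(1))
    return q
if __name__=='__main__':
    P=[np.load(c+'_t.npy') for c in('top','side')]
    for p in P+[np.vstack(P)]: fit(p)
E
python3 tfit.py
```

```text
pose [ 460.4 -266.3] -19.17 a,b [18.71  0.17] len 210.7 rms 1.8 pads x [[-80.5, 111.8]] y over pads [-29.4  28.7] z [20.9 30.5]
pose [ 458.7 -268.6] -19.2 a,b [18.7   0.17] len 211.5 rms 1.65 pads x [[-88.7, 109.5]] y over pads [-28.1  28.9] z [22.  29.7]
pose [ 459.  -268.2] -19.12 a,b [18.74  0.17] len 211.6 rms 1.9 pads x [[-88.1, 110.6]] y over pads [-28.7  30.2] z [21.9 29.8]
```

```bash
cat > plan.py <<'E'
import sys
from h import *
s=arm.read_state();r=R.from_quat(s['ee_rot']);x,y,z,yaw=map(float,sys.argv[1:5])
g=R.from_euler('z',yaw,degrees=True)*R.from_euler('x',np.pi)
d=r.inv().apply(np.array([x,y,z])-s['position']);t=(r.inv()*g).as_rotvec()
print('pos',s['position'].round(1),'yaw',np.rad2deg(np.arctan2(*r.as_matrix()[[1,0],0])).round(2),'len',np.linalg.norm(d).round(),'shift',(d/250).round(4),'turn',(t/np.pi).round(4),'j',s['joints'].round(2),'t',s['clock'])
E
python3 plan.py 310 430 231.3 -19.15
```

```text
pos [145.4 607.8 231.3] yaw -13.45 len 242.0 shift [ 0.806   0.5386 -0.    ] turn [0.     0.     0.0316] j [ 1.59  0.38  0.01 -0.   -1.19 -0.26] t 0.9
```

>>> arm_command([
  [[0.81,0.54,0],[0,0,0.0315]],
  [[0.81,0.54,0],[0,0,0.0315]],
  [[0.81,0.54,0],[0,0,0.0315]],
  [[0.81,0.54,0],[0,0,0.0315]],
  [[0.81,0.54,0],[0,0,0.0315]],
], grip=1)

```text
clock: 1.4
position: [312.1, 427.6, 231.6]
ee_rot: [0.986, -0.166, 0.0, -0.0]
contact_force: [0.1, 0.5, -0.2]
gripper_width: 85.4
grasp_force: 0.0
```

```bash
python3 plan.py 450 220 231.3 -19.15
```

```text
pos [312.1 427.6 231.6] yaw -19.13 len 249.0 shift [0.7934 0.6036 0.0012] turn [-0.0002 -0.      0.0001] j [ 1.25  0.22 -0.23  0.   -1.12 -0.01] t 1.4
```

>>> arm_command([
  [[0.79,0.6,0],[0,0,0]],
  [[0.79,0.6,0],[0,0,0]],
  [[0.79,0.6,0],[0,0,0]],
  [[0.79,0.6,0],[0,0,0]],
  [[0.79,0.6,0],[0,0,0]],
])

```text
clock: 1.9
position: [449.2, 221.2, 231.8]
ee_rot: [0.986, -0.166, 0.0, -0.0]
contact_force: [0.8, 1.1, 0.6]
gripper_width: 85.4
grasp_force: 0.0
```

>>> arm_command([
  [[0.39,0.88,0],[0,0,0]],
  [[0.39,0.88,0],[0,0,0]],
  [[0.39,0.88,0],[0,0,0]],
  [[0.39,0.88,0],[0,0,0]],
  [[0.39,0.88,0],[0,0,0]],
])

```text
clock: 2.4
position: [468.1, -19.1, 231.7]
ee_rot: [0.986, -0.166, 0.0, -0.0]
contact_force: [1.6, 0.3, 0.3]
gripper_width: 85.8
grasp_force: 0.0
```

>>> arm_command([
  [[0.285,0.94,0],[0,0,0]],
  [[0.285,0.94,0],[0,0,0]],
  [[0.285,0.94,0],[0,0,0]],
  [[0.285,0.94,0],[0,0,0]],
  [[0.285,0.94,0],[0,0,0]],
])

```text
clock: 2.9
position: [458.4, -264.5, 231.7]
ee_rot: [0.986, -0.166, 0.0, 0.0]
contact_force: [0.1, -0.2, 0.4]
gripper_width: 85.8
grasp_force: 0.0
```

```bash
python3 plan.py 459.5 -267.5 60 -19.15
```

```text
pos [ 458.4 -264.5  231.7] yaw -19.15 len 172.0 shift [0.0077 0.01   0.6866] turn [ 0.     -0.0003  0.    ] j [-0.22  0.22 -0.23  0.   -1.12  1.45] t 2.9
```

>>> arm_command([
  [[0.008,0.01,0.68],[0,0,0]],
  [[0.008,0.01,0.68],[0,0,0]],
  [[0.008,0.01,0.68],[0,0,0]],
  [[0.008,0.01,0.68],[0,0,0]],
  [[0.008,0.01,0.68],[0,0,0]],
])

```text
clock: 3.4
position: [457.4, -264.7, 58.0]
ee_rot: [0.986, -0.166, -0.004, -0.0]
contact_force: [0.1, -0.1, -0.4]
gripper_width: 85.1
grasp_force: 0.0
```

```bash
python3 - <<'E'
from h import *
a,_=arm.get_image('top');b,_=arm.get_image('side')
a=cv2.resize(a[205:305,370:470],(400,400),interpolation=cv2.INTER_CUBIC);b=cv2.resize(b[270:420,290:440],(400,400),interpolation=cv2.INTER_CUBIC)
cv2.imwrite('pics/g1.png',cv2.hconcat([a,b]))
E
python3 plan.py 459.5 -267.5 4 -19.15
```

```text
pos [ 460.6 -265.5   62. ] yaw -19.08 len 58.0 shift [-0.0018  0.0089  0.2318] turn [ 0.0001 -0.0003  0.0004] j [-0.22  0.42 -0.43  0.   -0.72  1.45] t 3.5
```

View pics/g1.png

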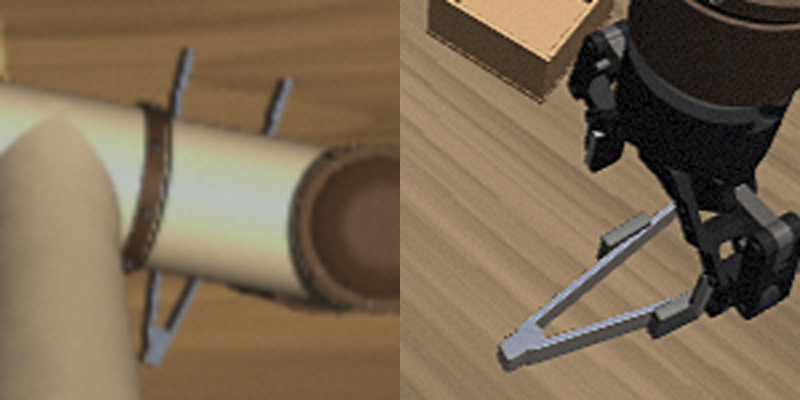

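>>> arm_command([
  [[0,0.008,0.1],[0,0,0]],
  [[0,0.008,0.2],[0,0,0]],
  [[0,0.008,0.23],[0,0,0]],
  [[0,0.008,0.25],[0,0,0]],
  [[0,0.008,0.25],[0,0,0]],
])

```text
clock: 4.0
position: [460.1, -267.3, -0.2]
ee_rot: [0.986, -0.166, 0.001, 0.0]
contact_force: [-0.3, -0.6, -0.0]
gripper_width: 85.6
grasp_force: 0.0
```

```bash
python3 - <<'E'
from h import *
b,_=arm.get_image('side')
cv2.imwrite('pics/g2.png',cv2.resize(b[270:420,290:440],(600,600),interpolation=cv2.INTER_CUBIC))
E
python3 plan.py 459.5 -267.5 0 -19.15
```

```text
pos [ 4.602e+02 -2.673e+02  1.000e-01] yaw -19.1 len 1.0 shift [-0.0026  0.0016  0.0003] turn [-0.     -0.0008  0.0003] j [-0.22  0.52 -0.48  0.   -0.57  1.46] t 4.05
```

View pics/g2.png

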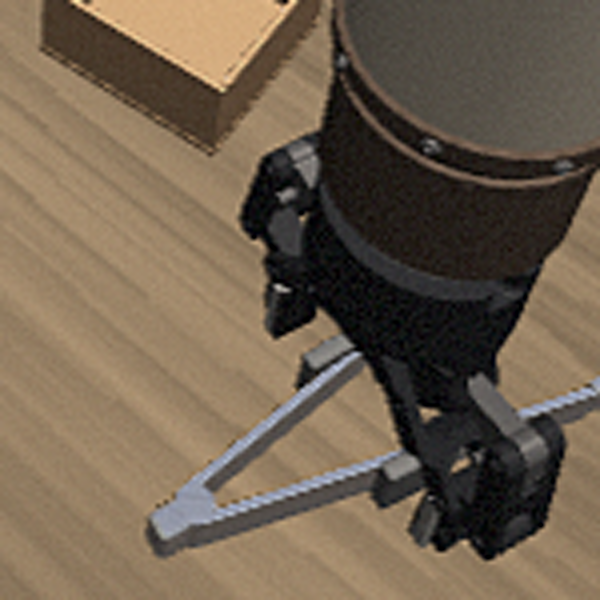

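>>> arm_command([
  [[0,0,0],[0,0,0]],
  [[0,0,0],[0,0,0]],
  [[0,0,0.004],[0,0,0]],
  [[0,0,0.004],[0,0,0]],
  [[0,0,0.004],[0,0,0]],
], grip=0.62)

```text
clock: 4.55
position: [460.4, -267.6, -0.2]
ee_rot: [0.986, -0.166, 0.002, 0.0]
contact_force: [-2.2, -0.8, 8.9]
gripper_width: 52.9
grasp_force: 8.7
```

>>> arm_command([
  [[0,0,0],[0,0,0]],
  [[0,0,0],[0,0,0]],
  [[0,0,0],[0,0,0]],
  [[0,0,0],[0,0,0]],
])

```text
clock: 4.95
position: [460.4, -267.6, -0.2]
ee_rot: [0.986, -0.166, 0.002, 0.0]
contact_force: [-1.4, 0.9, 9.3]
gripper_width: 53.5
grasp_force: 8.7
```

```bash
python3 - <<'E'
from h import *
b,_=arm.get_image('side')
cv2.imwrite('pics/g3.png',cv2.resize(b[270:420,290:440],(600,600),interpolation=cv2.INTER_CUBIC))
E
```

```text
(no output)
```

View pics/g3.png

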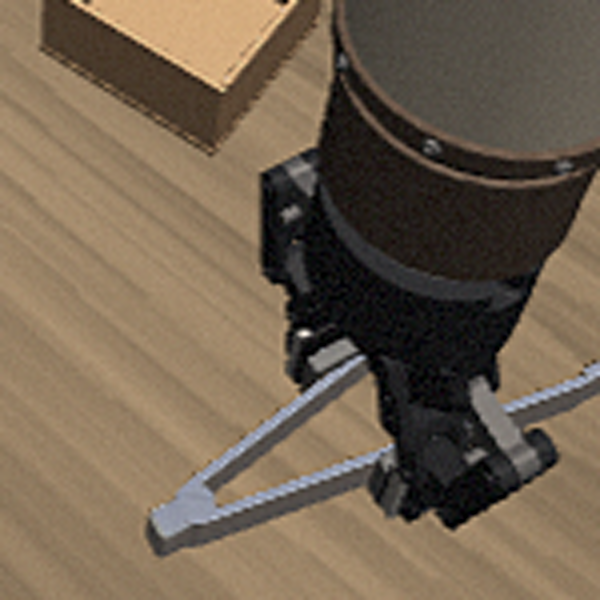

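The fingers are on both pads at 53 mm, the tongs are still open, and the grasp force is 8.7 N. Lifting now.

>>> arm_command([
  [[0,0,-0.03],[0,0,0]],
  [[0,0,-0.1],[0,0,0]],
  [[0,0,-0.22],[0,0,0]],
  [[0,0,-0.34],[0,0,0]],
  [[0,0,-0.44],[0,0,0]],
])

```text
clock: 5.5
position: [459.2, -267.1, 109.7]
ee_rot: [0.986, -0.166, 0.001, 0.0]
contact_force: [0.2, 0.2, -0.7]
gripper_width: 53.1
grasp_force: 5.7
```

>>> arm_command([
  [[0,0,-0.05],[0,0,0]],
  [[0,0,-0.08],[0,0,0]],
  [[0,0,-0.08],[0,0,0]],
  [[0,0,-0.08],[0,0,0]],
])

```text
clock: 5.9
position: [458.5, -266.8, 127.1]
ee_rot: [0.986, -0.166, -0.001, -0.0]
contact_force: [-0.7, 0.0, -1.3]
gripper_width: 53.0
grasp_force: 5.7
```

```bash
cat > look.py <<'E'
import sys
from h import *
n=sys.argv[1];a,da=arm.get_image('top');b,db=arm.get_image('side')
cv2.imwrite(f'pics/{n}.png',cv2.hconcat([cv2.resize(a,(800,600))[0:0+600,200:800],b[:0]]) if 0 else b)
np.save('a.npy',da);np.save('b.npy',db);cv2.imwrite('pics/raw_top_'+n+'.png',a)
E
python3 look.py l1; python3 plan.py 470 -80 130 -15
```

```text
pos [ 458.5 -266.8  126.7] yaw -19.14 len 187.0 shift [-0.2015 -0.7211 -0.0127] turn [-0.      0.0007 -0.023 ] j [-0.22  0.33 -0.37 -0.   -0.88  1.46] t 6.0
```

View pics/l1.png

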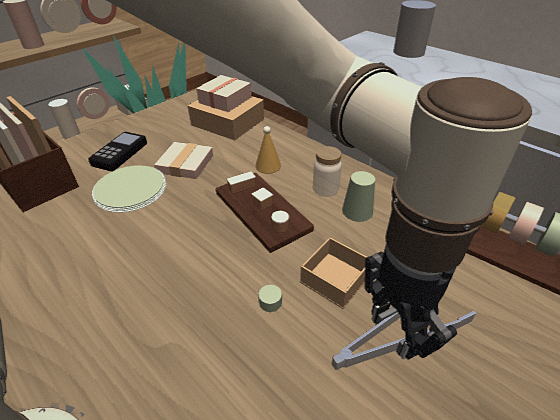

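>>> arm_command([
  [[-0.01,-0.04,0],[0,0,-0.002]],
  [[-0.03,-0.12,0],[0,0,-0.004]],
  [[-0.05,-0.23,0],[0,0,-0.008]],
  [[-0.08,-0.35,0],[0,0,-0.012]],
  [[-0.11,-0.47,0],[0,0,-0.016]],
])

```text
clock: 6.5
position: [471.4, -145.5, 127.2]
ee_rot: [0.99, -0.141, -0.001, 0.0]
contact_force: [-0.5, 0.1, -0.9]
gripper_width: 53.2
grasp_force: 5.7
```

>>> arm_command([
  [[-0.03,-0.12,0],[0,0,-0.004]],
  [[-0.06,-0.24,0],[0,0,-0.008]],
  [[-0.09,-0.36,0],[0,0,-0.012]],
  [[-0.12,-0.48,0],[0,0,-0.016]],
  [[-0.15,-0.59,0],[0,0,-0.02]],
])

```text
clock: 7.0
position: [476.4, 6.9, 127.4]
ee_rot: [0.994, -0.109, -0.0, 0.0]
contact_force: [0.4, -0.2, -0.9]
gripper_width: 53.2
grasp_force: 5.7
```

```bash
python3 plan.py 496 97 127 -12
```

```text
pos [476.4   6.9 127.4] yaw -12.56 len 92.0 shift [-0.0019 -0.3689  0.0014] turn [ 0.0001  0.0003 -0.0031] j [ 0.36  0.24 -0.49 -0.   -0.83  1.  ] t 7.0
```

>>> arm_command([
  [[0,-0.1,0],[0,0,-0.001]],
  [[0,-0.2,0],[0,0,-0.002]],
  [[0,-0.29,0],[0,0,-0.003]],
  [[0,-0.35,0],[0,0,-0.003]],
  [[0,-0.37,0],[0,0,-0.003]],
])

```text
clock: 7.5
position: [497.2, 96.7, 127.4]
ee_rot: [0.995, -0.105, -0.0, 0.0]
contact_force: [-0.7, -0.3, -0.9]
gripper_width: 52.7
grasp_force: 5.7
```

>>> arm_command([
  [[0,0,0],[0,0,0]],
  [[0,0,0],[0,0,0]],
  [[0,0,0],[0,0,0]],
])

```text
clock: 7.8
position: [496.9, 94.5, 127.8]
ee_rot: [0.994, -0.106, -0.0, 0.0]
contact_force: [0.1, 0.2, -1.2]
gripper_width: 53.2
grasp_force: 5.7
```

```bash
python3 look.py c1; python3 plan.py 496 97 127 -12; python3 - <<'E'
from h import *
for c,f in (('top','a'),('side','b')):
    d=np.load(f+'.npy');W=world(c,d)
    m=(d>0)&np.all((W>[530,20,85])&(W<[640,140,175]),-1);p=W[m];print(c,len(p))
    for lo in range(530,640,10):
        q=p[(p[:,0]>=lo)&(p[:,0]<lo+10)]
        if len(q):
            k=q[np.argsort(q[:,1])];s=np.split(k,np.where(np.diff(k[:,1])>12)[0]+1)
            print(lo,[(len(t),t.mean(0).round(0).tolist(),np.percentile(t[:,2],[5,95]).round().tolist()) for t in s])
a=cv2.imread('pics/raw_top_c1.png')[180:260,260:340];b=cv2.imread('pics/c1.png')[110:270,190:350]
cv2.imwrite('pics/c1b.png',cv2.hconcat([cv2.resize(a,(400,400)),cv2.resize(b,(400,400))]))
E
```

```text
pos [497.   94.6 127.9] yaw -12.17 len 3.0 shift [-0.006  -0.0086  0.0034] turn [ 0.      0.     -0.0009] j [ 0.51  0.29 -0.42 -0.   -0.86  0.85] t 7.9
top 92
540 [(5, [548.0, 58.0, 149.0], [147.0, 152.0])]
550 [(6, [556.0, 55.0, 149.0], [147.0, 151.0])]
560 [(7, [566.0, 51.0, 148.0], [146.0, 150.0]), (6, [566.0, 107.0, 148.0], [144.0, 153.0])]
570 [(7, [576.0, 49.0, 148.0], [144.0, 152.0]), (8, [575.0, 106.0, 150.0], [147.0, 154.0])]
580 [(8, [586.0, 47.0, 148.0], [145.0, 152.0]), (5, [585.0, 104.0, 151.0], [150.0, 153.0])]
590 [(8, [596.0, 44.0, 149.0], [147.0, 151.0]), (11, [594.0, 102.0, 147.0], [137.0, 153.0])]
600 [(5, [603.0, 42.0, 147.0], [144.0, 152.0]), (9, [605.0, 100.0, 148.0], [138.0, 154.0])]
610 [(7, [613.0, 99.0, 148.0], [143.0, 153.0])]
side 571
530 [(49, [535.0, 60.0, 142.0], [130.0, 150.0])]
540 [(47, [545.0, 57.0, 141.0], [131.0, 150.0])]
550 [(53, [555.0, 53.0, 141.0], [130.0, 150.0])]
560 [(48, [565.0, 49.0, 141.0], [130.0, 150.0]), (28, [566.0, 104.0, 140.0], [130.0, 150.0])]
570 [(45, [575.0, 46.0, 142.0], [131.0, 151.0]), (41, [576.0, 104.0, 141.0], [130.0, 151.0])]
580 [(41, [585.0, 44.0, 141.0], [130.0, 151.0]), (39, [586.0, 103.0, 141.0], [129.0, 151.0])]
590 [(43, [594.0, 42.0, 141.0], [130.0, 150.0]), (41, [595.0, 100.0, 141.0], [131.0, 150.0])]
600 [(26, [602.0, 40.0, 142.0], [132.0, 150.0]), (41, [605.0, 98.0, 141.0], [130.0, 150.0])]
610 [(29, [614.0, 96.0, 141.0], [131.0, 151.0])]
```

View pics/c1b.png

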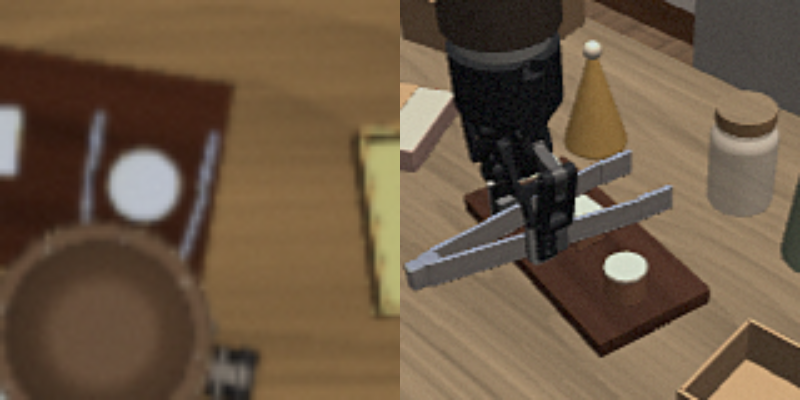

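```bash
cat > tip.py <<'E'
import sys
from h import *
zt=float(sys.argv[1]);pos=arm.read_state();r=R.from_quat(pos['ee_rot']).as_matrix();ax=r[:2,0];n=np.array([-ax[1],ax[0]]);T=pos['position'][:2]
print('TCP',pos['position'].round(1))
for c,f in (('top','a'),('side','b')):
    d=np.load(f+'.npy');W=world(c,d)
    l=np.stack([(W[...,:2]-T)@ax,(W[...,:2]-T)@n,W[...,2]],-1)
    for nm,lo,hi in (('L',[70,12,zt-3],[130,45,zt+30]),('R',[70,-45,zt-3],[130,-12,zt+30]),('hinge',[-110,-20,zt-3],[-60,20,zt+30])):
        p=l[(d>0)&np.all((l>lo)&(l<hi),-1)]
        if not len(p): print(c,nm,0);continue
        h,e=np.histogram(p[:,0],np.arange(-112,134,4));k=h>=0.4*np.median(h[h>0])
        q=p[(p[:,0]>88)&(p[:,0]<106)]
        print(c,nm,len(p),'x',np.percentile(p[:,0],[2,98]).round(1),'y mean at tip',q[:,1].mean().round(1) if len(q) else '', 'z',np.percentile(p[:,2],[3,97]).round(1))
W=R.from_matrix(r)
p=np.array([588.5,77.])-T;print('cake local',(p@ax).round(1),(p@n).round(1))
E
python3 tip.py 128.5
```

```text
TCP [497.   94.6 127.9]
top L 39 x [ 71.4 114.9] y mean at tip 28.0 z [134.8 153.8]
top R 35 x [ 72.8 116.1] y mean at tip -28.2 z [143.5 152.6]
top hinge 74 x [-94.7 -61.8] y mean at tip  z [143.2 154.5]
side L 189 x [ 71.2 117.4] y mean at tip 25.9 z [129.4 151.4]
side R 208 x [ 70.6 116.1] y mean at tip -30.8 z [129.9 150.8]
side hinge 280 x [-95.9 -60.9] y mean at tip  z [130.7 151.6]
cake local 93.1 2.1
```

>>> arm_command([
  [[-0.016,-0.013,0.05],[0,0,0]],
  [[-0.016,-0.013,0.13],[0,0,0]],
  [[-0.016,-0.013,0.21],[0,0,0]],
  [[-0.016,-0.013,0.25],[0,0,0]],
  [[-0.016,-0.013,0.26],[0,0,0]],
])

```text
clock: 8.4
position: [493.4, 98.7, 61.8]
ee_rot: [0.994, -0.106, -0.001, 0.001]
contact_force: [-0.2, -0.7, -1.5]
gripper_width: 53.1
grasp_force: 5.7
```

>>> arm_command([
  [[0,0,0],[0,0,0]],
  [[0,0,0],[0,0,0]],
  [[0,0,0],[0,0,0]],
])

```text
clock: 8.7
position: [494.5, 99.6, 63.7]
ee_rot: [0.994, -0.105, 0.001, -0.001]
contact_force: [0.5, -1.1, -1.0]
gripper_width: 53.3
grasp_force: 5.7
```

```bash
python3 look.py c2; python3 tip.py 64;  python3 - <<'E'
from h import *
a=cv2.imread('pics/raw_top_c2.png')[180:260,260:340];b=cv2.imread('pics/c2.png')[130:270,190:330]
cv2.imwrite('pics/c2b.png',cv2.hconcat([cv2.resize(a,(400,400)),cv2.resize(b,(400,400))]))
E
```

```text
TCP [494.3  99.5  63.5]
top L 39 x [ 72.  117.1] y mean at tip 28.3 z [76.8 90.2]
top R 33 x [ 73.7 116.3] y mean at tip -27.9 z [80.6 91.4]
top hinge 68 x [-94.6 -62.9] y mean at tip  z [80.2 89.8]
side L 161 x [ 70.9 115.3] y mean at tip 26.2 z [65.8 87.7]
side R 180 x [ 70.5 116.6] y mean at tip -30.5 z [65.5 87.4]
side hinge 248 x [-95.7 -60.8] y mean at tip  z [65.8 87.5]
cake local 96.8 -2.3
```

View pics/c2b.png

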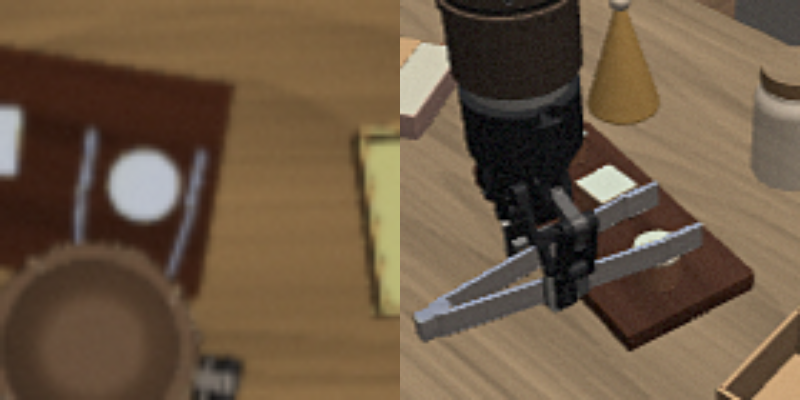

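>>> arm_command([
  [[0,0.006,0.0],[0,0,0]],
  [[0,0.006,0.04],[0,0,0]],
  [[0,0.006,0.09],[0,0,0]],
  [[0,0.006,0.13],[0,0,0]],
  [[0,0.006,0.15],[0,0,0]],
])

```text
clock: 9.3
position: [492.9, 97.5, 23.9]
ee_rot: [0.994, -0.106, -0.001, 0.001]
contact_force: [0.6, 0.3, -1.0]
gripper_width: 53.1
grasp_force: 5.7
```

>>> arm_command([
  [[0,0,0],[0,0,0]],
  [[0,0,0],[0,0,0]],
  [[0,0,0],[0,0,0]],
])

```text
clock: 9.6
position: [494.0, 98.1, 25.7]
ee_rot: [0.994, -0.105, 0.0, -0.0]
contact_force: [0.3, 1.1, 0.4]
gripper_width: 52.9
grasp_force: 5.7
```

```bash
python3 look.py c3; python3 tip.py 27;  python3 - <<'E'
from h import *
a=cv2.imread('pics/raw_top_c3.png')[180:260,260:340];b=cv2.imread('pics/c3.png')[150:270,210:330]
cv2.imwrite('pics/c3b.png',cv2.hconcat([cv2.resize(a,(400,400)),cv2.resize(b,(400,400))]))
E
```

```text
TCP [494.   98.   25.7]
top L 68 x [ 71.7 119. ] y mean at tip 22.3 z [24.8 55.1]
top R 61 x [ 73.1 125.9] y mean at tip -21.2 z [24.4 55.4]
top hinge 62 x [-94.2 -61.5] y mean at tip  z [38.1 51.4]
side L 115 x [ 70.4 116.5] y mean at tip 22.9 z [28.5 52.9]
side R 252 x [ 71.7 116.2] y mean at tip -24.4 z [28.5 53.6]
side hinge 226 x [-95.7 -61.2] y mean at tip  z [29.4 49.7]
cake local 96.9 -0.8
```

View pics/c3b.png

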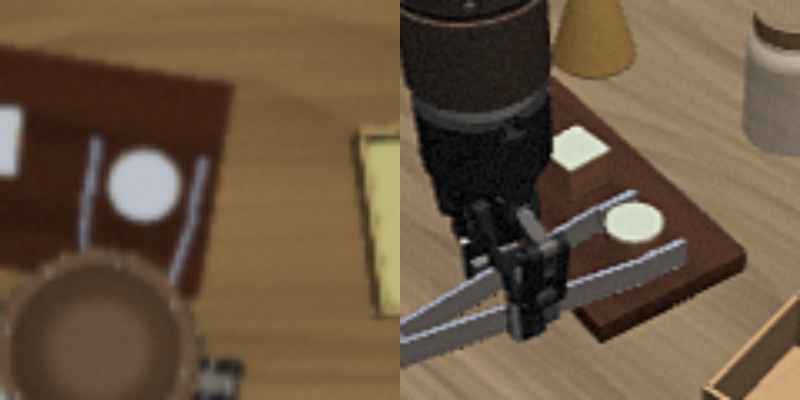

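The cake is centred between the tips, so I'll close in steps.

>>> arm_command([
  [[0,0,0],[0,0,0]],
  [[0,0,0],[0,0,0]],
  [[0,0,0],[0,0,0]],
  [[0,0,0],[0,0,0]],
], grip=0.53)

```text
clock: 10.1
position: [493.8, 98.0, 25.5]
ee_rot: [0.994, -0.105, 0.0, -0.0]
contact_force: [0.4, -0.1, 1.3]
gripper_width: 46.1
grasp_force: 34.8
```

>>> arm_command([
  [[0,0,0],[0,0,0]],
  [[0,0,0],[0,0,0]],
  [[0,0,0],[0,0,0]],
  [[0,0,0],[0,0,0]],
], grip=0.5)

```text
clock: 10.5
position: [493.9, 97.9, 25.5]
ee_rot: [0.994, -0.105, 0.0, -0.0]
contact_force: [-0.3, 0.5, 2.9]
gripper_width: 45.1
grasp_force: 62.2
```

>>> arm_command([
  [[0,0,0],[0,0,0]],
  [[0,0,0],[0,0,0]],
  [[0,0,0],[0,0,0]],
  [[0,0,-0.02],[0,0,0]],
  [[0,0,-0.05],[0,0,0]],
], grip=0.53)

```text
clock: 11.0
position: [492.6, 97.4, 37.3]
ee_rot: [0.994, -0.106, -0.001, 0.001]
contact_force: [-0.6, -0.5, -0.1]
gripper_width: 45.6
grasp_force: 50.2
```

>>> arm_command([
  [[0,0,-0.05],[0,0,0]],
  [[0,0,-0.11],[0,0,0]],
  [[0,0,-0.18],[0,0,0]],
  [[0,0,-0.24],[0,0,0]],
  [[0,0,-0.26],[0,0,0]],
])

```text
clock: 11.5
position: [494.2, 98.2, 104.5]
ee_rot: [0.994, -0.105, 0.001, -0.001]
contact_force: [0.1, 0.4, -1.7]
gripper_width: 45.4
grasp_force: 50.2
```

```bash
python3 look.py c4; python3 plan.py 476 -72 103 -12; python3 - <<'E'
from h import *
for c,f in (('top','a'),('side','b')):
    d=np.load(f+'.npy');W=world(c,d);m=(d>0)&np.all((W>[560,50,118])&(W<[620,105,145]),-1);print(c,m.sum(),np.median(W[m],0).round(1))
    m=(d>0)&np.all((W>[560,50,44])&(W<[620,105,60]),-1);print(m.sum())
a=cv2.imread('pics/raw_top_c4.png')[180:260,260:340];b=cv2.imread('pics/c4.png')[110:260,200:350]
cv2.imwrite('pics/c4b.png',cv2.hconcat([cv2.resize(a,(400,400)),cv2.resize(b,(400,400))]))
E
```

```text
pos [493.7  98.  103.4] yaw -12.11 len 171.0 shift [0.0735 0.6797 0.0011] turn [-0.0003 -0.0003 -0.0006] j [ 0.52  0.32 -0.46 -0.   -0.79  0.84] t 11.6
top 246 [589.4  77.9 129. ]
0
side 363 [582.2  71.3 129.2]
0
```

View pics/c4b.png

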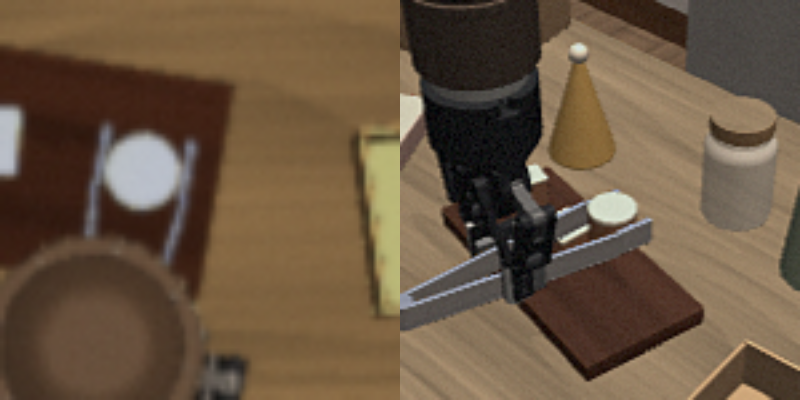

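The cake is gripped and level, with its top at z = 129. Carrying it to the box.

>>> arm_command([
  [[0,0.02,0],[0,0,0]],
  [[0.01,0.06,0],[0,0,0]],
  [[0.01,0.12,0],[0,0,0]],
  [[0.02,0.19,0],[0,0,0]],
  [[0.03,0.26,0],[0,0,0]],
])

```text
clock: 12.1
position: [486.4, 31.0, 102.2]
ee_rot: [0.994, -0.106, -0.001, 0.0]
contact_force: [-0.4, -0.1, -1.4]
gripper_width: 45.4
grasp_force: 50.2
```

>>> arm_command([
  [[0.01,0.08,0],[0,0,0]],
  [[0.01,0.16,0],[0,0,0]],
  [[0.02,0.24,0],[0,0,0]],
  [[0.03,0.31,0],[0,0,0]],
  [[0.04,0.37,0],[0,0,0]],
])

```text
clock: 12.6
position: [476.5, -61.8, 102.3]
ee_rot: [0.994, -0.106, -0.001, 0.0]
contact_force: [-0.1, 0.6, -0.9]
gripper_width: 45.5
grasp_force: 50.2
```

>>> arm_command([
  [[0,0.03,0],[0,0,0]],
  [[0,0.05,0],[0,0,0]],
  [[0,0.05,0],[0,0,0]],
  [[0,0.05,0],[0,0,0]],
  [[0,0.05,0],[0,0,0]],
])

```text
clock: 13.1
position: [475.2, -71.6, 102.8]
ee_rot: [0.994, -0.105, 0.0, -0.0]
contact_force: [-0.4, 0.2, -1.2]
gripper_width: 45.6
grasp_force: 50.2
```

```bash
python3 look.py e1; python3 plan.py 476 -72 103 -12; python3 - <<'E'
from h import *
for c,f in (('top','a'),('side','b')):
    d=np.load(f+'.npy');W=world(c,d);m=(d>0)&np.all((W>[530,-150,126])&(W<[620,-40,140]),-1);p=W[m]
    print(c,m.sum(),np.median(p,0).round(1),p.min(0).round(),p.max(0).round())
    m=(d>0)&np.all((W>[490,-180,40])&(W<[680,-20,65]),-1)
    print('box',cv2.minAreaRect(W[m][:,:2].astype(np.float32)))
E
```

```text
pos [475.2 -71.6 102.8] yaw -12.05 len 1.0 shift [ 0.0034  0.001  -0.0006] turn [-0.     -0.     -0.0003] j [ 0.19  0.29 -0.51 -0.   -0.77  1.17] t 13.2
top 155 [570.  -91.8 128.7] [ 534. -113.  126.] [593. -65. 134.]
box ((572.3548583984375, -92.25106811523438), (98.13189697265625, 101.06300354003906), 5.734929084777832)
side 276 [568.4 -93.8 129.5] [ 551. -112.  126.] [588. -73. 132.]
box ((569.788818359375, -93.64096069335938), (101.58367919921875, 99.7503662109375), 5.752991199493408)
```

View pics/e1.png

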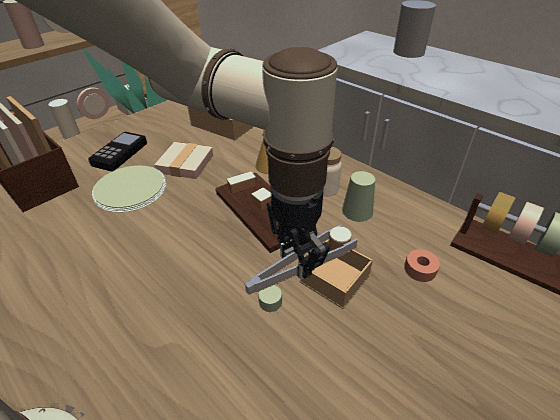

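The cake (340,235) is level in the tongs at about (570,-92), and the box centre is at about (571,-93). The cake's underside is about 47 mm above the rim, nothing else has moved, and the arm is still. Handing in.

>>> arm_command([
  [[0,0,0],[0,0,0]],
  [[0,0,0],[0,0,0]],
  [[0,0,0],[0,0,0]],
  [[0,0,0],[0,0,0]],
  [[0,0,0],[0,0,0]],
])

```text
clock: 13.7
position: [475.1, -72.0, 102.8]
ee_rot: [0.994, -0.105, -0.0, -0.0]
contact_force: [0.3, 0.7, -0.8]
gripper_width: 45.7
grasp_force: 50.2
```

```bash
python3 -c "
from bench import arm
print(arm.job_done())"
```

```text
the job is handed in; nothing more can be done
None
```

I handed the job in at 13.7 s with the round cake held upright and still in the tongs, over the middle of the favour box and about 47 mm above its rim; I got no verdict back, and the grip on the thumb pads read 50 N, above the suggested 24 N.

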